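# Turn the clay cup on the craft turntable to the front

## Robot

A 6-joint arm with a two-finger parallel gripper is mounted at the origin on the work surface. World frame = base frame: x ahead of the robot, y to its left, z up, the work surface at z = 0. Lengths are in m, angles in rad, forces in N, time in s.
With the tool pointing down it reaches from about 0.35 to 0.8 m from the base axis. Payload 7.3 kg.
Tool frame: the origin (TCP) lies between the finger pads; the fingertips stand robot.tip_extent ahead of it and the grasp point (between the pads) lies 5 mm behind it (robot.tip_extent is the distance from the TCP to the fingertips, in m); z points along the fingers, y is the line along which they close (so a half turn about z gives the same grasp; the last joint's range is limited). The gripper opens to 85 mm and grips with 20 to 120 N. Pads are 22 mm wide; open, the fingers measure 114 mm over their backs; the gripper's body (76 mm by 85 mm) begins 54 mm behind the grasp point. The pads swing forward as they close: fully open they stand 13 mm farther back than shut.
Start: joints at [1.083, 0.342, 1.524, -0, 1.275, -0.146], TCP at [0.176, 0.495, 0.245] pointing down, gripper open.
Joint ranges: [-2.53, 2.53], [-0.77, 2.02], [0.04, 2.7], [-1, 4.14], [0.28, 2.66], [-3.11, 3.11]. Speed limits (rad/s): [2.57, 2.57, 3.14, 3.14, 3.14, 3.14].

## Interface

Orientations are given as a unit quaternion [x, y, z, w].
In Python, from cell import read_state, vision, job, robot gives the robot as it stands. The module is installed in compiled form; this text tells all that it offers.
- The arm moves only by the tool carry_out, never from a script. Its argument "steps" is a list of rows, each an object of numbers: "tx", "ty", "tz": the shift along the tool's x, y, z as a fraction of full scale; "wx", "wy", "wz": the turn, a rotation vector about the tool's x, y, z as a fraction of full scale. A call has 1 to 12 rows; each row is the pose to reach, as a shift and turn from the pose commanded when the call began, along the tool's axes at that moment; what a row does not reach only later rows make up. Full scale, the value 1, is 0.8 m for a shift and 90 degrees for a turn. A row lasts 1/12 s, in which the tool goes at most 41.7 mm and 7.16 degrees, less where a joint would pass 70% of its speed; a pose out of reach is approached as far as the arm can. A call with a number of a shift or a turn outside -1 to 1 is refused whole. A call with a gripper value outside its range is refused whole. "gripper" is the closure, from -1 (fully open) to 1 (shut), so that 0 is half open, set as the call begins (left out, the last holds). The fingers move at their own pace and stop on an object; "squeeze" is the grip in N (left out, the last holds). Time passes only in rows, so rows that repeat a pose let the fingers close. It gives the time, the measured TCP pose, the force, the opening and the grip force at its end, in the units of the state.
- read_state(): the state, without advancing time (a new reading comes with each control period).
- vision.grab_frame(name): name is "scene" or "top"; returns (picture, depth): 384x512x3 uint8, red, green, blue; 384x512 float32, m along the optical axis (not along the pixel's ray), 0 where there is no reading.
- vision.camera_info(name): a dict with "K" (3x3 intrinsics, pixels), "world_from_camera" (4x4, takes a point from camera to world coordinates). Camera axes: x right, y down, z forward; pixel columns grow to the right and rows downward; lengths in m; the calibration is good to about 2 mm. A picture is of the moment at which its call begins. camera_info takes no time and is no camera call.
- job.hand_in(): hands the job in; it is judged then, once.
The state is a dict: "clock": time; "joints": joint angles; "joint_velocities": joint speeds; "joint_torque": joint torques, N m; "eef_pos": TCP position; "orientation": TCP orientation; "contact_force": force on the tool from outside, world axes, zero at the start; "moment": the same for the moment, N m; "grip_width": opening from 0.0 (shut) to 1.0 (fully open); "gripper_force": force on a finger pad.
Only numpy, scipy, OpenCV 4.12 (cv2) and the standard library are available. Lean on these libraries where they do the work, as an engineer would, in place of code of your own. Each camera call takes 0.05 s, during which the arm holds its last target. There are 200 camera calls.

## Task

Turn the turntable by gently pushing its rim or one of the finger posts on the rim with a fingertip, until the tall clay cup stands at the front, centred on the line of the foot's pointed tongue. Do not grip the turntable, and do not touch, lift or shift any of the clay vessels on it; leave everything else on the table where it is. Finish with the turntable at rest and the hand clear.

Things in the scene. Friction and masses are not known exactly. Their poses are not given: they have to be found in the camera images.
- foot: The turntable's fixed foot on the table: an aluminium disc 190 mm across and 12 mm high, with a flat pointed tongue (24 mm wide, 10 mm high) that sticks out from under the turntable to 190 mm from the centre and marks the front. Origin: centre of its underside, on the table and on the turning axis. The tongue points along its own -x; z is up. It cannot move.
- turntable: Round plywood turntable, 250 mm across, 16 mm thick, that turns two full turns either way about its vertical axis, right over the foot; its top face is 30 mm above the table. A push of about 0.5 N at the rim turns it, it coasts only a few degrees and stays where it is left. Origin: on the axis at the disc's underside, 14 mm above the table; z is up.
- post (a point): One of six alike upright wooden finger posts on the turntable's rim, every 60 degrees round it, centres 116 mm from the axis; this one lies on the turntable's own +x axis. A 12 mm rod with a 16 mm ball on top, rising 52 mm above the top face (to 82 mm above the table). The point is the ball's centre, 74 mm above the table.
- axis (a point): Point on the turning axis in the turntable's top face (30 mm above the table). Four round cork spots, 68 mm across, lie round it with centres 60 mm from the axis at 45, 135, 225 and 315 degrees from the turntable's own +x axis, and carry the four clay vessels, in any order.
- cup: The clay cup, tallest of the four open or lidded clay vessels: plain round, open, slightly tapered, 58 mm across the rim, 62 mm high, 100 to 200 g. It stands loose on one of the four cork spots (rim 92 mm above the table). Origin: centre of its underside.
- pot: Square open clay pot, 46 x 46 mm, 40 mm high, loose on a cork spot. Origin: centre of its underside.
- bowl: Low round clay bowl flaring to 60 mm across, 24 mm high, loose on a cork spot. Origin: centre of its underside.
- jar: Round clay jar with a flat lid and a small knob on top, 54 mm across, 49 mm high, loose on a cork spot. Origin: centre of its underside.
- crayon0: Wax crayon, 87 mm long, 10 mm thick, lying on the table to the right. Bystander. Origin: under its middle.
- crayon1: The second wax crayon, same size. Bystander.
- clip: Silver steel clip, 50 mm wide, about 60 mm long with its wire loop, 18 mm high, lying on the table to the left. Bystander. Origin: under its middle.
- tray0: Lower of two stacked yellow trays, 200 x 140 x 40 mm, on the table to the left. Bystander. Origin: centre of its underside.
- tray1: Upper yellow tray, same size, standing on the lower one (stack 80 mm high). Bystander.
Not all that is in view belongs to the job. What is shaped like the jar but red is not meant.

How it is judged:
By the outcome, as a careful person would: the job done as asked, in the order asked, and still so for the second after the job is handed in, with the robot touching nothing.
It also fails if it takes over 48 s, if anything falls off the work surface, if the arm or the gripper's body presses on something with over 40 N, if the wrist force passes 120 N, or if a joint passes its speed limit or range.

## Working session

There is one attempt and no reset: what is moved stays moved. The work goes in short steps, Python scripts to look and compute and a tool call to move; the robot and the scene stay as the last step left them, time stands still between calls to the robot, and variables do not carry over. Pictures are saved under pics/ and viewed, at most 10 in all, crops included, and the job is handed in when it is done.

Besides the shell and the picture viewer there is one more tool, called after "Call:" in YAML: its name, and indented under it one key for each argument. carry_out: Moves the arm, as the interface text tells. Shift numbers are shares of 0.8 m and turn numbers shares of 90 degrees, none past 1 either way. Its arguments: {"type":"object","properties":{"steps":{"type":"array"},"gripper":{"type":"number"},"squeeze":{"type":"number"}},"required":["steps"]}

```bash
mkdir -p pics; python3 - <<'E'
from cell import read_state, vision, job, robot
import cv2, numpy as np
s=read_state();print(s['clock'],s['eef_pos'],s['orientation'],s['grip_width'],robot.tip_extent)
ims=[]
for n in ('scene','top'):
    p,d=vision.grab_frame(n);np.savez(n+'0',p=p,d=d);c=vision.camera_info(n);print(n,c['K'],c['world_from_camera'])
    cv2.imwrite(f'pics/{n}0.png',p[:,:,::-1])
E
```

```text
0.0 [0.17577821 0.49431399 0.24460739] [ 1.70061800e-01  9.85433103e-01 -7.19013380e-04 -2.57439173e-04] 0.9993668090493049 0.014
scene [[472.47548325   0.         245.61675754]
 [  0.         472.47548325 189.47254883]
 [  0.           0.           1.        ]] [[-0.37931299  0.77789585 -0.5009987   1.17718121]
 [ 0.92517456  0.31115308 -0.21733797  0.33242683]
 [-0.01317902 -0.54595037 -0.83771386  1.16620547]
 [ 0.          0.          0.          1.        ]]
top [[351.07060531   0.         256.68761644]
 [  0.         351.07060531 187.07667292]
 [  0.           0.           1.        ]] [[ 0.00530061 -0.98994668  0.14134172  0.39336652]
 [-0.99982468 -0.00778491 -0.01702945  0.06311268]
 [ 0.01795858 -0.14122668 -0.98981438  1.02401133]
 [ 0.          0.          0.          1.        ]]
```

View pics/top0.png

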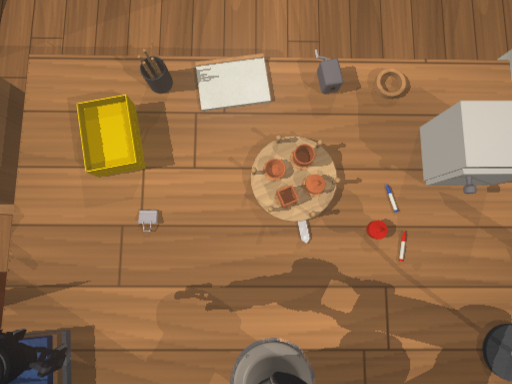

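View pics/scene0.png

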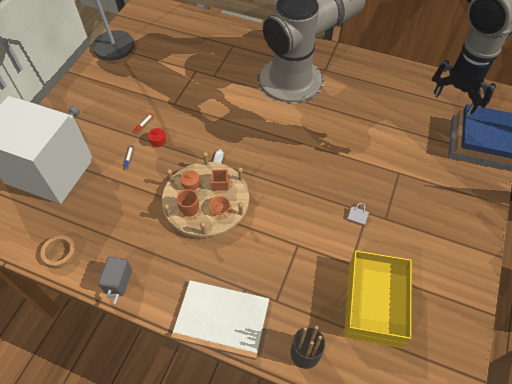

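The top view shows the turntable centred near (294,178), with the tongue tip at (305,240). The cup, the tallest with a dark interior, is at (304,155); the bowl is at (275,169), the jar at (316,184) and the pot at (288,197). In the scene view the cup is at (188,203).

```bash
cat > h.py <<'E'
import cv2, numpy as np
from cell import vision, read_state
def cloud(n,d):
    c=vision.camera_info(n);K=c['K'];T=c['world_from_camera']
    v,u=np.mgrid[:384,:512]
    P=np.stack([(u-K[0,2])/K[0,0]*d,(v-K[1,2])/K[1,1]*d,d],-1)
    return P@T[:3,:3].T+T[:3,3]
def plane(n,uv,z):
    c=vision.camera_info(n);K=c['K'];T=c['world_from_camera']
    r=np.c_[(np.asarray(uv,float)-[K[0,2],K[1,2]])/K[0,0],np.ones(len(uv))]@T[:3,:3].T
    return T[:3,3]+r*((z-T[2,3])/r[:,2])[:,None]
def circ(x):
    A=np.c_[2*x,np.ones(len(x))];s=np.linalg.lstsq(A,(x**2).sum(1),rcond=None)[0]
    return s[:2],np.sqrt(s[2]+s[0]**2+s[1]**2)
def clay(p):
    h=cv2.cvtColor(p,cv2.COLOR_RGB2HSV); return h
E
python3 - <<'E'
from h import *
for n in('top','scene'):
    f=np.load(n+'0.npz');p,d=f['p'],f['d'];W=cloud(n,d);h=cv2.cvtColor(p,cv2.COLOR_RGB2HSV)
    near=np.hypot(W[...,0]-.40,W[...,1]+.05)<.22
    near&=d>0
    g=plane(n,[(294,178)] if n=='top' else [(206,199)],.03);print(n,'guess',g)
    near=(np.hypot(W[...,0]-g[0,0],W[...,1]-g[0,1])<.2)&(d>0)
    m=near&(W[...,2]>.022)&(W[...,2]<.036)
    cs=cv2.findContours(m.astype(np.uint8),cv2.RETR_EXTERNAL,cv2.CHAIN_APPROX_NONE)[0]
    c=max(cs,key=cv2.contourArea);hu=cv2.convexHull(c)[:,0];q=plane(n,hu,.03)[:,:2]
    o,r=circ(q);
    for _ in range(3):
        k=abs(np.hypot(*(q-o).T)-r)<.003;o,r=circ(q[k])
    print('disc',o,r,k.sum(),len(q))
    # tongue
    rr=np.hypot(W[...,0]-o[0],W[...,1]-o[1])
    t=near&(h[...,1]<60)&(h[...,2]>120)&(rr>.128)&(W[...,2]<.025)
    uv=np.argwhere(t)[:,::-1];q=plane(n,uv,.01)[:,:2]-o
    print('tongue',len(q),np.degrees(np.arctan2(*(q.mean(0)[::-1]))),np.hypot(*q.T).max(),W[t][:,2].mean())
    hi=near&(W[...,2]>.084)&(W[...,2]<.1)&(rr<.125)
    q=W[hi][:,:2];print('cup rim pts',len(q),W[hi][:,2].mean(),*[ (a-o,b) for a,b in [circ(q)]])
    a,b=circ(q);print('cup ang',np.degrees(np.arctan2(*(a-o)[::-1])),np.hypot(*(a-o)))
    po=near&(W[...,2]>.062)&(W[...,2]<.09)&(rr>.1)&(rr<.135)
    nn,l,st,ce=cv2.connectedComponentsWithStats(po.astype(np.uint8))
    for i in range(1,nn):
        if st[i,4]>=3:
            w=plane(n,[ce[i]],.074)[0,:2]-o
            print('post',st[i,4],np.degrees(np.arctan2(w[1],w[0])),np.hypot(*w),W[l==i][:,2].max())
    b=(slice(120,250),slice(240,350)) if n=='top' else (slice(140,250),slice(150,265))
    cv2.imwrite(f'pics/c{n}.png',cv2.resize(p[b][:,:,::-1],None,fx=5,fy=4.6 if n=='top' else 5,interpolation=cv2.INTER_CUBIC)) 
E
```

```text
top guess [[ 0.56252637 -0.06119878  0.03      ]]
disc [ 0.56241064 -0.05912239] 0.1238662086674895 38 38
tongue 175 -168.43061902814395 0.18623116040196358 0.00902399849041937
cup rim pts 115 0.09061854761409165 (array([ 0.02774205, -0.00734398]), np.float64(0.04451761504053023))
cup ang -14.827435955025438 0.028697655059979114
post 27 23.487932814238697 0.11634298199586517 0.08308503056041983
post 29 -36.53118593083759 0.11603446092289053 0.08444638661268067
post 28 83.33675152357026 0.115694876858934 0.08337586686418619
post 26 -96.02664157855021 0.11600147737042346 0.08210430112908274
post 28 143.6515340466925 0.11491986434734212 0.08609808358815152
post 27 -156.24742220119805 0.11531378902777631 0.0837407204959949
scene guess [[ 0.56926871 -0.05448461  0.03      ]]
disc [ 0.56492493 -0.05960448] 0.12542503818169232 33 33
tongue 105 -168.9804646471764 0.18880587376835903 0.010622153563542229
cup rim pts 163 0.09007586911009403 (array([0.01228989, 0.01268654]), np.float64(0.06891008506920215))
cup ang 45.90983306137355 0.017663229402749118
post 32 -156.39089621129472 0.11720894807926643 0.08346306944362758
post 33 144.07356848991867 0.11650384003679376 0.08571932666656923
post 32 -97.43398105149309 0.11692723943566466 0.08529312141324175
post 31 84.39717164211208 0.11456088437720209 0.08690382824598264
post 33 -37.38456792831175 0.11489657446747348 0.08577654368030085
post 34 23.390125902073876 0.11426613840340177 0.08625532470396036
```

```bash
cat >> h.py <<'E'
O={'top':np.array([.5624,-.0591]),'scene':np.array([.5649,-.0596])}
def meas(n,p,d,v=1):
    o=O[n];W=cloud(n,d);x=W[...,:2]-o;rr=np.hypot(*np.moveaxis(x,-1,0));ok=d>0
    hsv=cv2.cvtColor(p,cv2.COLOR_RGB2HSV)
    red=((hsv[...,0]<12)|(hsv[...,0]>172))&(hsv[...,1]>110)
    m=ok&(W[...,2]>.084)&(W[...,2]<.1)&(rr<.098)&red
    nn,l,st,ce=cv2.connectedComponentsWithStats(m.astype(np.uint8),connectivity=8)
    i=1+st[1:,4].argmax();m=l==i
    uv=cv2.convexHull(np.argwhere(m)[:,::-1].astype(np.int32))[:,0]
    q=plane(n,uv,.092)[:,:2]-o;a,r=circ(q)
    print(n,'cup',a,'r',r,'ang',np.degrees(np.arctan2(a[1],a[0])),'dist',np.hypot(*a),st[i,4])
    po=ok&(W[...,2]>.062)&(W[...,2]<.09)&(rr>.1)&(rr<.135)
    nn,l,st,ce=cv2.connectedComponentsWithStats(po.astype(np.uint8))
    A=[]
    for i in range(1,nn):
        if st[i,4]>=12:
            w=plane(n,[ce[i]],.074)[0,:2]-o;A.append(round(np.degrees(np.arctan2(w[1],w[0])),1))
    print('posts',sorted(A),'mod60',np.round(np.mod(A,60),1))
E
python3 - <<'E'
from h import *
for n in('top','scene'):
    f=np.load(n+'0.npz');meas(n,f['p'],f['d'])
    p,d=f['p'],f['d'];W=cloud(n,d);o=O[n]
    h=cv2.cvtColor(p,cv2.COLOR_RGB2HSV);rr=np.hypot(W[...,0]-o[0],W[...,1]-o[1])
    t=(rr<.2)&(h[...,1]<60)&(h[...,2]>120)&(rr>.128)&(W[...,2]<.025)
    uv=np.argwhere(t)[:,::-1];q=plane(n,uv,.01)[:,:2]-o
    l=cv2.fitLine(q.astype(np.float32),cv2.DIST_L2,0,.001,.001).ravel()
    print('tongue axis',np.degrees(np.arctan2(l[1],l[0])),'line offset from o mm',1000*(l[2]*l[1]-l[3]*l[0]), np.degrees(np.arctan2(*q.mean(0)[::-1])))
E
```

```text
top cup [ 0.05542099 -0.02183562] r 0.028528254085985708 ang -21.504212230829673 dist 0.059567444076269925 111
posts [np.float64(-156.2), np.float64(-96.0), np.float64(-36.5), np.float64(23.5), np.float64(83.3), np.float64(143.7)] mod60 [23.5 23.5 23.3 24.  23.7 23.8]
tongue axis 11.356596 line offset from o mm 0.60094523 -168.421739220891
scene cup [ 0.05543061 -0.02161227] r 0.02985365707342945 ang -21.3006975939258 dist 0.059494897461395954 139
posts [np.float64(-156.4), np.float64(-97.4), np.float64(-37.4), np.float64(23.4), np.float64(84.4), np.float64(144.1)] mod60 [23.6 24.1 22.6 24.4 22.6 23.4]
tongue axis 12.927852 line offset from o mm -5.4269786 -168.97172990659047
```

View pics/ctop.png

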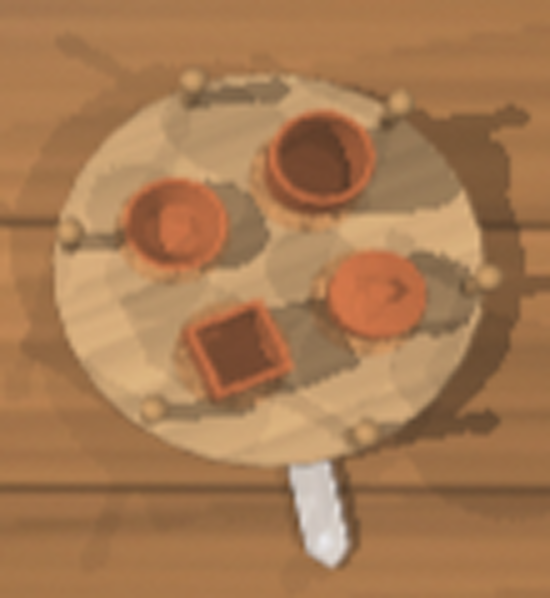

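The top-view crop agrees with the numbers. The cup is at about -21.4° round the axis, the tongue at about -168.5°, and the posts at 23.5° + 60k. I need about -147° (clockwise), so I'll push the post at -96° round via the front. First I close the gripper and travel over.

Call:
carry_out:
  steps:
    - {"tx": -0.78, "ty": -0.6085, "wz": 0.582}
    - {"tx": -0.78, "ty": -0.6085, "wz": 0.582}
    - {"tx": -0.78, "ty": -0.6085, "wz": 0.582}
    - {"tx": -0.78, "ty": -0.6085, "wz": 0.582}
    - {"tx": -0.78, "ty": -0.6085, "wz": 0.582}
    - {"tx": -0.78, "ty": -0.6085, "wz": 0.582}
    - {"tx": -0.78, "ty": -0.6085, "wz": 0.582}
    - {"tx": -0.78, "ty": -0.6085, "wz": 0.582}
    - {"tx": -0.78, "ty": -0.6085, "wz": 0.582}
    - {"tx": -0.78, "ty": -0.6085, "wz": 0.582}
    - {"tx": -0.78, "ty": -0.6085, "wz": 0.582}
    - {"tx": -0.78, "ty": -0.6085, "wz": 0.582}
  gripper: 1
  squeeze: 20

```text
schema error: expected keys tx, ty, tz, wx, wy, wz
```

```bash
cat >> h.py <<'E'
from scipy.spatial.transform import Rotation as R
C=np.array([.5636,-.0594])
def goto(phi,rad,z):
    "tool-frame fractions to reach finger at angle phi, tool y tangential CCW"
    s=read_state();q=R.from_quat(s['orientation']);M=q.as_matrix();ph=np.radians(phi)
    y=np.array([-np.sin(ph),np.cos(ph),0]);zz=np.array([0,0,-1.]);T=np.c_[np.cross(y,zz),y,zz]
    t=np.array([*(C+rad*np.array([np.cos(ph),np.sin(ph)])),z])
    x=s['eef_pos'][:2]-C
    print('clock',s['clock'],'pos',s['eef_pos'],'phi',np.degrees(np.arctan2(x[1],x[0])),'r',np.hypot(*x),'j6',s['joints'][5],'F',s['contact_force'])
    print('t',np.round(M.T@(t-s['eef_pos'])/.8,4),'w',np.round((q.inv()*R.from_matrix(T)).as_rotvec()/(np.pi/2),4))
E
python3 -c "
from h import *
goto(-72,.12,.245)"
```

```text
clock 0.1 pos [0.17580016 0.49433996 0.2446913 ] phi 125.00464785219684 r 0.67603007134392 j6 -0.1459899187877836 F [-0.37338748  0.22697723  0.02532764]
t [-7.802e-01 -6.085e-01  3.000e-04] w [-9.000e-04  3.000e-04  5.824e-01]
```

All six keys are required. The computed target matches my numbers.

Call:
carry_out:
  steps:
    - {"tx": -0.78, "ty": -0.6085, "tz": 0, "wx": 0, "wy": 0, "wz": 0.582}
    - {"tx": -0.78, "ty": -0.6085, "tz": 0, "wx": 0, "wy": 0, "wz": 0.582}
    - {"tx": -0.78, "ty": -0.6085, "tz": 0, "wx": 0, "wy": 0, "wz": 0.582}
    - {"tx": -0.78, "ty": -0.6085, "tz": 0, "wx": 0, "wy": 0, "wz": 0.582}
    - {"tx": -0.78, "ty": -0.6085, "tz": 0, "wx": 0, "wy": 0, "wz": 0.582}
    - {"tx": -0.78, "ty": -0.6085, "tz": 0, "wx": 0, "wy": 0, "wz": 0.582}
    - {"tx": -0.78, "ty": -0.6085, "tz": 0, "wx": 0, "wy": 0, "wz": 0.582}
    - {"tx": -0.78, "ty": -0.6085, "tz": 0, "wx": 0, "wy": 0, "wz": 0.582}
    - {"tx": -0.78, "ty": -0.6085, "tz": 0, "wx": 0, "wy": 0, "wz": 0.582}
    - {"tx": -0.78, "ty": -0.6085, "tz": 0, "wx": 0, "wy": 0, "wz": 0.582}
    - {"tx": -0.78, "ty": -0.6085, "tz": 0, "wx": 0, "wy": 0, "wz": 0.582}
    - {"tx": -0.78, "ty": -0.6085, "tz": 0, "wx": 0, "wy": 0, "wz": 0.582}
  gripper: 1
  squeeze: 20

```text
clock: 1.1
eef_pos: [0.4448, 0.0707, 0.2452]
orientation: [0.588, 0.809, -0.0, -0.0]
contact_force: [0.8, 1.6, -0.6]
grip_width: 0.0
gripper_force: 0.0
```

```bash
python3 -c "
from h import *
goto(-72,.12,.245)"
```

```text
clock 1.1 pos [0.44476024 0.07070892 0.24518501] phi 132.40816127105273 r 0.17621355726656335 j6 -0.32750534558966926 F [ 0.80276522  1.61764937 -0.56074524]
t [-3.506e-01  9.090e-02  1.000e-04] w [-0.0001 -0.0002  0.0002]
```

Call:
carry_out:
  steps:
    - {"tx": -0.31, "ty": 0.09, "tz": 0, "wx": 0, "wy": 0, "wz": 0}
    - {"tx": -0.31, "ty": 0.09, "tz": 0, "wx": 0, "wy": 0, "wz": 0}
    - {"tx": -0.31, "ty": 0.09, "tz": 0, "wx": 0, "wy": 0, "wz": 0}
    - {"tx": -0.31, "ty": 0.09, "tz": 0, "wx": 0, "wy": 0, "wz": 0}
    - {"tx": -0.31, "ty": 0.09, "tz": 0, "wx": 0, "wy": 0, "wz": 0}
    - {"tx": -0.31, "ty": 0.09, "tz": 0, "wx": 0, "wy": 0, "wz": 0}
    - {"tx": -0.31, "ty": 0.09, "tz": 0, "wx": 0, "wy": 0, "wz": 0}
    - {"tx": -0.31, "ty": 0.09, "tz": 0, "wx": 0, "wy": 0, "wz": 0}
    - {"tx": -0.31, "ty": 0.09, "tz": 0, "wx": 0, "wy": 0, "wz": 0}
    - {"tx": -0.31, "ty": 0.09, "tz": 0, "wx": 0, "wy": 0, "wz": 0}
    - {"tx": -0.31, "ty": 0.09, "tz": 0, "wx": 0, "wy": 0, "wz": 0}
    - {"tx": -0.31, "ty": 0.09, "tz": 0, "wx": 0, "wy": 0, "wz": 0}

```text
clock: 2.1
eef_pos: [0.5892, -0.1394, 0.2459]
orientation: [0.587, 0.81, 0.0, 0.0]
contact_force: [-0.5, 1.0, -0.2]
grip_width: -0.003
gripper_force: 0.0
```

```bash
python3 -c "
from h import *
goto(-72,.12,.059)"
```

```text
clock 2.1 pos [ 0.58919154 -0.13943302  0.2458617 ] phi -72.26768380055692 r 0.0840250626965388 j6 -0.6753919212996476 F [-0.52375169  1.03562175 -0.23487451]
t [-0.0449  0.0003  0.2336] w [0.0003 0.0001 0.0014]
```

Shift outward first, then descend.

Call:
carry_out:
  steps:
    - {"tx": -0.045, "ty": 0, "tz": 0, "wx": 0, "wy": 0, "wz": 0}
    - {"tx": -0.045, "ty": 0, "tz": 0, "wx": 0, "wy": 0, "wz": 0}
    - {"tx": -0.045, "ty": 0, "tz": 0.04, "wx": 0, "wy": 0, "wz": 0}
    - {"tx": -0.045, "ty": 0, "tz": 0.08, "wx": 0, "wy": 0, "wz": 0}
    - {"tx": -0.045, "ty": 0, "tz": 0.12, "wx": 0, "wy": 0, "wz": 0}
    - {"tx": -0.045, "ty": 0, "tz": 0.15, "wx": 0, "wy": 0, "wz": 0}
    - {"tx": -0.045, "ty": 0, "tz": 0.18, "wx": 0, "wy": 0, "wz": 0}
    - {"tx": -0.045, "ty": 0, "tz": 0.2, "wx": 0, "wy": 0, "wz": 0}
    - {"tx": -0.045, "ty": 0, "tz": 0.22, "wx": 0, "wy": 0, "wz": 0}
    - {"tx": -0.045, "ty": 0, "tz": 0.233, "wx": 0, "wy": 0, "wz": 0}
    - {"tx": -0.045, "ty": 0, "tz": 0.233, "wx": 0, "wy": 0, "wz": 0}
    - {"tx": -0.045, "ty": 0, "tz": 0.233, "wx": 0, "wy": 0, "wz": 0}

```text
clock: 3.1
eef_pos: [0.6007, -0.1746, 0.0591]
orientation: [0.587, 0.809, 0.0, -0.0]
contact_force: [0.3, -0.2, 0.6]
grip_width: -0.0
gripper_force: 0.0
```

```bash
python3 -c "
from h import *
goto(-72,.12,.059)
p,d=vision.grab_frame('scene');cv2.imwrite('pics/s1.png',cv2.resize(p[90:280,110:310,::-1],None,fx=3,fy=3))"
```

```text
clock 3.1 pos [ 0.60069248 -0.17459569  0.05911323] phi -72.1516818824163 r 0.1210202433843139 j6 -0.7206685042494456 F [ 0.31155091 -0.23278859  0.63998815]
t [0.0013 0.0004 0.0001] w [-0.0001 -0.0002  0.0007]
```

View pics/s1.png

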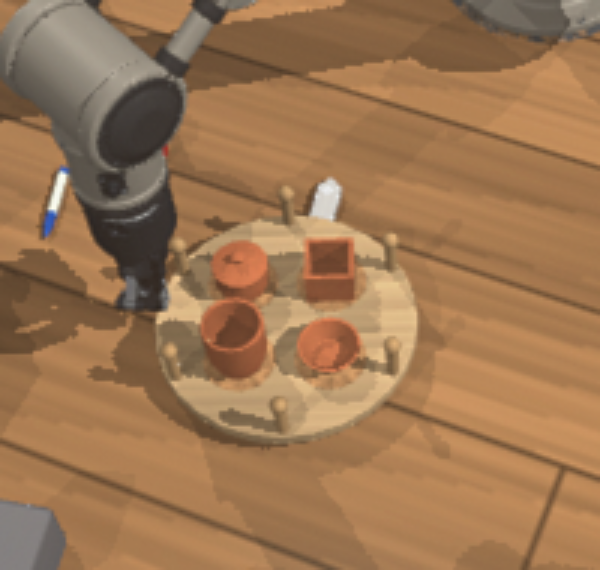

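The finger is just outside the rim line between two posts and clear of everything. I start the slow clockwise arc.

Call:
carry_out:
  steps:
    - {"tx": 0.0001, "ty": -0.0052, "tz": 0, "wx": 0, "wy": 0, "wz": 0.0222}
    - {"tx": 0.0004, "ty": -0.0105, "tz": 0, "wx": 0, "wy": 0, "wz": 0.0444}
    - {"tx": 0.0008, "ty": -0.0157, "tz": 0, "wx": 0, "wy": 0, "wz": 0.0667}
    - {"tx": 0.0015, "ty": -0.0209, "tz": 0, "wx": 0, "wy": 0, "wz": 0.0889}
    - {"tx": 0.0023, "ty": -0.026, "tz": 0, "wx": 0, "wy": 0, "wz": 0.1111}
    - {"tx": 0.0033, "ty": -0.0312, "tz": 0, "wx": 0, "wy": 0, "wz": 0.1333}
    - {"tx": 0.0045, "ty": -0.0363, "tz": 0, "wx": 0, "wy": 0, "wz": 0.1556}
    - {"tx": 0.0058, "ty": -0.0413, "tz": 0, "wx": 0, "wy": 0, "wz": 0.1778}
    - {"tx": 0.0073, "ty": -0.0464, "tz": 0, "wx": 0, "wy": 0, "wz": 0.2}
    - {"tx": 0.009, "ty": -0.0513, "tz": 0, "wx": 0, "wy": 0, "wz": 0.2222}
    - {"tx": 0.0109, "ty": -0.0562, "tz": 0, "wx": 0, "wy": 0, "wz": 0.2444}
    - {"tx": 0.013, "ty": -0.061, "tz": 0, "wx": 0, "wy": 0, "wz": 0.2667}

```text
clock: 4.15
eef_pos: [0.552, -0.1807, 0.0607]
orientation: [0.744, 0.669, 0.001, 0.002]
contact_force: [1.7, -0.7, 0.1]
grip_width: -0.005
gripper_force: 0.2
```

```bash
python3 -c "
from h import *
goto(-120,.12,.059)
p,d=vision.grab_frame('scene');meas('scene',p,d);cv2.imwrite('pics/s2.png',cv2.resize(p[90:280,110:310,::-1],None,fx=3,fy=3))"
```

```text
clock 4.15 pos [ 0.55198274 -0.18072077  0.06071241] phi -95.46976847541231 r 0.1218757165097151 j6 -0.34253856072368266 F [ 1.68188541 -0.72366454  0.11094689]
t [ 0.0152 -0.0624  0.0019] w [0.0024 0.0003 0.266 ]
scene cup [ 0.05159889 -0.03014787] r 0.029517678489829877 ang -30.29662203390693 dist 0.0597606848018671 131
posts [np.float64(-165.6), np.float64(-98.3), np.float64(-46.5), np.float64(14.0), np.float64(74.9), np.float64(135.0)] mod60 [14.4 21.7 15.  13.5 14.9 14. ]
```

View pics/s2.png

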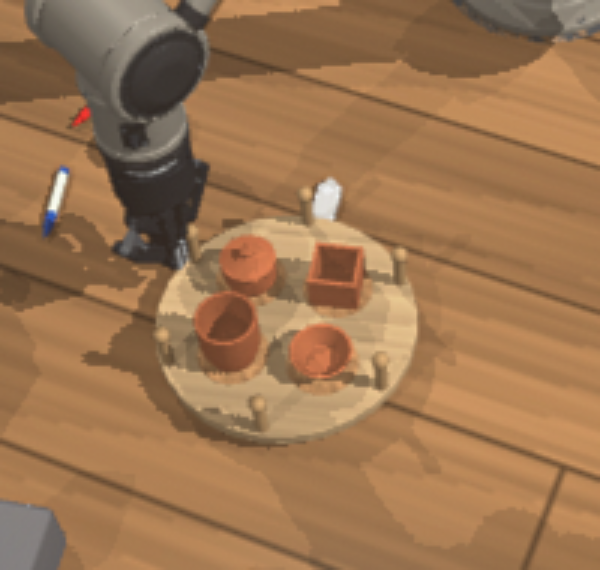

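The push works: the cup is now at -30.3°, with the finger behind the post, about 2 N and vessels clear. I continue the arc.

Call:
carry_out:
  steps:
    - {"tx": 0.0004, "ty": -0.0105, "tz": 0, "wx": 0, "wy": 0, "wz": 0.0444}
    - {"tx": 0.0015, "ty": -0.0209, "tz": 0, "wx": 0, "wy": 0, "wz": 0.0889}
    - {"tx": 0.0033, "ty": -0.0312, "tz": 0, "wx": 0, "wy": 0, "wz": 0.1333}
    - {"tx": 0.0058, "ty": -0.0413, "tz": 0, "wx": 0, "wy": 0, "wz": 0.1778}
    - {"tx": 0.009, "ty": -0.0513, "tz": 0, "wx": 0, "wy": 0, "wz": 0.2222}
    - {"tx": 0.013, "ty": -0.061, "tz": 0, "wx": 0, "wy": 0, "wz": 0.2667}
    - {"tx": 0.0176, "ty": -0.0704, "tz": 0, "wx": 0, "wy": 0, "wz": 0.3111}
    - {"tx": 0.0228, "ty": -0.0795, "tz": 0, "wx": 0, "wy": 0, "wz": 0.3556}
    - {"tx": 0.0286, "ty": -0.0882, "tz": 0, "wx": 0, "wy": 0, "wz": 0.4}
    - {"tx": 0.0351, "ty": -0.0964, "tz": 0, "wx": 0, "wy": 0, "wz": 0.4444}
    - {"tx": 0.0421, "ty": -0.1042, "tz": 0, "wx": 0, "wy": 0, "wz": 0.4889}
    - {"tx": 0.0496, "ty": -0.1115, "tz": 0, "wx": 0, "wy": 0, "wz": 0.5333}

```text
clock: 5.2
eef_pos: [0.4672, -0.1318, 0.0602]
orientation: [0.951, 0.308, 0.001, 0.001]
contact_force: [0.8, -0.7, 0.7]
grip_width: 0.0
gripper_force: 0.3
```

```bash
python3 -c "
from h import *
goto(-192,.12,.059)
p,d=vision.grab_frame('scene');meas('scene',p,d)"
```

```text
clock 5.2 pos [ 0.46718425 -0.13175899  0.06019434] phi -143.11216311216884 r 0.12054800325533307 j6 0.5117480915821533 F [ 0.81113625 -0.68829054  0.66359259]
t [ 0.0501 -0.1139  0.0013] w [ 0.0012 -0.0016  0.532 ]
scene cup [ 0.01145254 -0.05884373] r 0.029719745232977716 ang -78.98642137004094 dist 0.059947857604418224 136
posts [np.float64(-146.9), np.float64(-94.8), np.float64(-34.6), np.float64(25.9), np.float64(86.3), np.float64(146.6)] mod60 [33.1 26.6 25.2 26.3 25.4 25.9]
```

Call:
carry_out:
  steps:
    - {"tx": 0.0004, "ty": -0.0105, "tz": 0, "wx": 0, "wy": 0, "wz": 0.0444}
    - {"tx": 0.0015, "ty": -0.0209, "tz": 0, "wx": 0, "wy": 0, "wz": 0.0889}
    - {"tx": 0.0033, "ty": -0.0312, "tz": 0, "wx": 0, "wy": 0, "wz": 0.1333}
    - {"tx": 0.0058, "ty": -0.0413, "tz": 0, "wx": 0, "wy": 0, "wz": 0.1778}
    - {"tx": 0.009, "ty": -0.0513, "tz": 0, "wx": 0, "wy": 0, "wz": 0.2222}
    - {"tx": 0.013, "ty": -0.061, "tz": 0, "wx": 0, "wy": 0, "wz": 0.2667}
    - {"tx": 0.0176, "ty": -0.0704, "tz": 0, "wx": 0, "wy": 0, "wz": 0.3111}
    - {"tx": 0.0228, "ty": -0.0795, "tz": 0, "wx": 0, "wy": 0, "wz": 0.3556}
    - {"tx": 0.0286, "ty": -0.0882, "tz": 0, "wx": 0, "wy": 0, "wz": 0.4}
    - {"tx": 0.0351, "ty": -0.0964, "tz": 0, "wx": 0, "wy": 0, "wz": 0.4444}
    - {"tx": 0.0421, "ty": -0.1042, "tz": 0, "wx": 0, "wy": 0, "wz": 0.4889}
    - {"tx": 0.0496, "ty": -0.1115, "tz": 0, "wx": 0, "wy": 0, "wz": 0.5333}

```text
clock: 6.25
eef_pos: [0.447, -0.0359, 0.0599]
orientation: [0.995, -0.105, 0.001, 0.0]
contact_force: [-0.6, -0.1, 0.0]
grip_width: 0.002
gripper_force: 0.3
```

```bash
python3 -c "
from h import *
goto(-216,.12,.059)
p,d=vision.grab_frame('scene');meas('scene',p,d)
p,d=vision.grab_frame('top');meas('top',p,d)"
```

```text
clock 6.25 pos [ 0.44703926 -0.03592939  0.05986614] phi 168.61518941680382 r 0.11890027995252969 j6 1.5292256749138247 F [-0.61202942 -0.11932673  0.02714928]
t [ 0.0116 -0.0626  0.0011] w [-2.000e-04 -1.400e-03  2.665e-01]
scene cup [-0.03684033 -0.04687311] r 0.030538555965922927 ang -128.16588177994015 dist 0.05961793979761572 131
posts [np.float64(-142.8), np.float64(-83.2), np.float64(-23.4), np.float64(37.0), np.float64(97.5), np.float64(163.5)] mod60 [37.2 43.5 36.8 37.5 36.6 37. ]
top cup [-0.03706996 -0.0468079 ] r 0.027772468011751688 ang -128.37779967284177 dist 0.059708976584468304 59
posts [np.float64(-84.5), np.float64(-25.0), np.float64(35.0), np.float64(94.8)] mod60 [35.  35.  35.5 34.8]
```

Call:
carry_out:
  steps:
    - {"tx": 0.0002, "ty": -0.0079, "tz": 0, "wx": 0, "wy": 0, "wz": 0.0333}
    - {"tx": 0.0008, "ty": -0.0157, "tz": 0, "wx": 0, "wy": 0, "wz": 0.0667}
    - {"tx": 0.0018, "ty": -0.0235, "tz": 0, "wx": 0, "wy": 0, "wz": 0.1}
    - {"tx": 0.0033, "ty": -0.0312, "tz": 0, "wx": 0, "wy": 0, "wz": 0.1333}
    - {"tx": 0.0051, "ty": -0.0388, "tz": 0, "wx": 0, "wy": 0, "wz": 0.1667}
    - {"tx": 0.0073, "ty": -0.0464, "tz": 0, "wx": 0, "wy": 0, "wz": 0.2}
    - {"tx": 0.01, "ty": -0.0538, "tz": 0, "wx": 0, "wy": 0, "wz": 0.2333}
    - {"tx": 0.013, "ty": -0.061, "tz": 0, "wx": 0, "wy": 0, "wz": 0.2667}
    - {"tx": 0.0152, "ty": -0.0658, "tz": 0, "wx": 0, "wy": 0, "wz": 0.2889}
    - {"tx": 0.0176, "ty": -0.0704, "tz": 0, "wx": 0, "wy": 0, "wz": 0.3111}
    - {"tx": 0.0188, "ty": -0.0727, "tz": 0, "wx": 0, "wy": 0, "wz": 0.3222}
    - {"tx": 0.0201, "ty": -0.075, "tz": 0, "wx": 0, "wy": 0, "wz": 0.3333}

```text
clock: 7.35
eef_pos: [0.4749, 0.0191, 0.0593]
orientation: [0.934, -0.357, 0.001, -0.0]
contact_force: [-0.5, -0.4, 0.9]
grip_width: -0.002
gripper_force: 0.2
```

```bash
python3 -c "
from h import *
goto(-232,.12,.059)
for i in range(3):
  p,d=vision.grab_frame('top');meas('top',p,d)
p,d=vision.grab_frame('scene');meas('scene',p,d)
goto(-232,.12,.059)"
```

```text
clock 7.35 pos [0.47486727 0.01905341 0.05931205] phi 138.51836091412378 r 0.11844169655787866 j6 2.1801850613826517 F [-0.47157116 -0.39030991  0.94399765]
t [ 0.0004 -0.0274  0.0004] w [-0.0004 -0.0006  0.1126]
top cup [-0.05422466 -0.02789609] r 0.023557776651777315 ang -152.77626431555942 dist 0.06097955132256726 29
posts [np.float64(-112.6), np.float64(-53.0), np.float64(6.7), np.float64(66.4)] mod60 [6.7 7.  6.4 7.4]
top cup [-0.0545804  -0.02681601] r 0.023987701992472413 ang -153.83455737745135 dist 0.06081215331415982 28
posts [np.float64(-113.0), np.float64(-53.4), np.float64(6.6), np.float64(66.3)] mod60 [6.6 6.6 6.3 7. ]
top cup [-0.0545804  -0.02681601] r 0.023987701992472413 ang -153.83455737745135 dist 0.06081215331415982 28
posts [np.float64(-112.9), np.float64(-53.4), np.float64(6.6), np.float64(66.3)] mod60 [6.6 6.6 6.3 7.1]
scene cup [-0.05579972 -0.02215859] r 0.02989300418188371 ang -158.34150864960725 dist 0.06003841799007488 134
posts [np.float64(-173.1), np.float64(-113.8), np.float64(-54.4), np.float64(6.2), np.float64(66.9), np.float64(130.8)] mod60 [ 6.9  6.2 10.8  5.6  6.9  6.2]
clock 7.55 pos [0.47428314 0.01919917 0.0589715 ] phi 138.65210145219132 r 0.11897617494347903 j6 2.1804780906095167 F [-0.15357748 -0.50233455 -0.10715701]
t [ 0.001  -0.0277 -0.    ] w [-1.000e-04 -0.000e+00  1.124e-01]
```

Call:
carry_out:
  steps:
    - {"tx": 0, "ty": -0.0026, "tz": 0, "wx": 0, "wy": 0, "wz": 0.0111}
    - {"tx": 0.0001, "ty": -0.0052, "tz": 0, "wx": 0, "wy": 0, "wz": 0.0222}
    - {"tx": 0.0002, "ty": -0.0079, "tz": 0, "wx": 0, "wy": 0, "wz": 0.0333}
    - {"tx": 0.0004, "ty": -0.0105, "tz": 0, "wx": 0, "wy": 0, "wz": 0.0444}
    - {"tx": 0.0006, "ty": -0.0131, "tz": 0, "wx": 0, "wy": 0, "wz": 0.0556}
    - {"tx": 0.0008, "ty": -0.0157, "tz": 0, "wx": 0, "wy": 0, "wz": 0.0667}
    - {"tx": 0.0011, "ty": -0.0183, "tz": 0, "wx": 0, "wy": 0, "wz": 0.0778}
    - {"tx": 0.0015, "ty": -0.0209, "tz": 0, "wx": 0, "wy": 0, "wz": 0.0889}
    - {"tx": 0.0018, "ty": -0.0235, "tz": 0, "wx": 0, "wy": 0, "wz": 0.1}
    - {"tx": 0.0023, "ty": -0.026, "tz": 0, "wx": 0, "wy": 0, "wz": 0.1111}
    - {"tx": 0.0025, "ty": -0.0273, "tz": 0, "wx": 0, "wy": 0, "wz": 0.1167}
    - {"tx": 0.0025, "ty": -0.0273, "tz": 0, "wx": 0, "wy": 0, "wz": 0.1167}

```text
clock: 8.55
eef_pos: [0.4906, 0.0345, 0.0589]
orientation: [0.897, -0.442, 0.0, -0.0]
contact_force: [-0.7, 0.7, -0.5]
grip_width: -0.001
gripper_force: 0.0
```

```bash
python3 -c "
from h import *
for i in range(2):
  p,d=vision.grab_frame('top');meas('top',p,d)
p,d=vision.grab_frame('scene');meas('scene',p,d)
goto(-232,.12,.059)"
```

```text
top cup [-0.05823699 -0.01310986] r 0.027024446506064472 ang -167.31349373524137 dist 0.05969434577054555 52
posts [np.float64(-123.6), np.float64(-63.6), np.float64(-4.0), np.float64(56.0)] mod60 [56.  56.  56.4 56.4]
top cup [-0.05824908 -0.01311234] r 0.027030954364900474 ang -167.3137216168452 dist 0.059706691692005445 50
posts [np.float64(-123.6), np.float64(-63.6), np.float64(-4.0), np.float64(56.1)] mod60 [56.  56.1 56.4 56.4]
scene cup [-0.05816286 -0.01119394] r 0.029979638077438295 ang -169.10613826086498 dist 0.05923024605260295 134
posts [np.float64(-124.1), np.float64(-65.0), np.float64(-4.4), np.float64(56.3), np.float64(117.6), np.float64(176.6)] mod60 [56.6 55.9 57.6 55.  56.3 55.6]
clock 8.7 pos [0.49033317 0.03429867 0.05888117] phi 128.02330753371052 r 0.11894313587460077 j6 2.3997956954035997 F [-0.15944671 -1.60931921 -0.61097929]
t [-0.0013 -0.0001 -0.0001] w [-0.0001  0.0001 -0.005 ]
```

The turntable is on target: posts at about 56.2° (mod 60) put the cup at -168.8°. Backing off, out and up.

Call:
carry_out:
  steps:
    - {"tx": 0, "ty": 0.006, "tz": 0, "wx": 0, "wy": 0, "wz": 0}
    - {"tx": 0, "ty": 0.012, "tz": 0, "wx": 0, "wy": 0, "wz": 0}
    - {"tx": -0.015, "ty": 0.015, "tz": 0, "wx": 0, "wy": 0, "wz": 0}
    - {"tx": -0.035, "ty": 0.015, "tz": 0, "wx": 0, "wy": 0, "wz": 0}
    - {"tx": -0.05, "ty": 0.015, "tz": 0, "wx": 0, "wy": 0, "wz": 0}
    - {"tx": -0.05, "ty": 0.015, "tz": -0.03, "wx": 0, "wy": 0, "wz": 0}
    - {"tx": -0.05, "ty": 0.015, "tz": -0.07, "wx": 0, "wy": 0, "wz": 0}
    - {"tx": -0.05, "ty": 0.015, "tz": -0.11, "wx": 0, "wy": 0, "wz": 0}
    - {"tx": -0.05, "ty": 0.015, "tz": -0.15, "wx": 0, "wy": 0, "wz": 0}
    - {"tx": -0.05, "ty": 0.015, "tz": -0.19, "wx": 0, "wy": 0, "wz": 0}
    - {"tx": -0.05, "ty": 0.015, "tz": -0.22, "wx": 0, "wy": 0, "wz": 0}
    - {"tx": -0.05, "ty": 0.015, "tz": -0.22, "wx": 0, "wy": 0, "wz": 0}

```text
clock: 9.7
eef_pos: [0.4581, 0.0592, 0.2398]
orientation: [0.897, -0.442, 0.004, -0.002]
contact_force: [1.3, -0.1, 0.7]
grip_width: 0.001
gripper_force: 0.0
```

Call:
carry_out:
  steps:
    - {"tx": -0.05, "ty": 0, "tz": 0, "wx": 0, "wy": 0, "wz": 0}
    - {"tx": -0.1, "ty": 0, "tz": 0, "wx": 0, "wy": 0, "wz": 0}
    - {"tx": -0.15, "ty": 0, "tz": 0, "wx": 0, "wy": 0, "wz": 0}
    - {"tx": -0.2, "ty": 0, "tz": 0, "wx": 0, "wy": 0, "wz": 0}
    - {"tx": -0.25, "ty": 0, "tz": 0, "wx": 0, "wy": 0, "wz": 0}
    - {"tx": -0.25, "ty": 0, "tz": 0, "wx": 0, "wy": 0, "wz": 0}
    - {"tx": -0.25, "ty": 0, "tz": 0, "wx": 0, "wy": 0, "wz": 0}
    - {"tx": -0.25, "ty": 0, "tz": 0, "wx": 0, "wy": 0, "wz": 0}

```text
clock: 10.37
eef_pos: [0.3341, 0.2173, 0.2346]
orientation: [0.897, -0.441, 0.0, 0.0]
contact_force: [-0.3, -0.4, -0.4]
grip_width: 0.001
gripper_force: 0.0
```

```bash
python3 -c "
from h import *
p,d=vision.grab_frame('top');meas('top',p,d);cv2.imwrite('pics/t9.png',cv2.resize(p[100:270,220:430,::-1],None,fx=3,fy=3))
p,d=vision.grab_frame('scene');meas('scene',p,d)
goto(-232,.12,.059)"
```

```text
top cup [-0.05865375 -0.01158626] r 0.028197597929994725 ang -168.82584491239922 dist 0.059787154784036387 106
posts [np.float64(-123.5), np.float64(-63.6), np.float64(-4.1), np.float64(56.0), np.float64(115.9), np.float64(176.5)] mod60 [55.9 56.  56.4 55.9 56.5 56.5]
scene cup [-0.0587706 -0.0107552] r 0.03002140668340726 ang -169.62945273025986 dist 0.05974661716496745 135
posts [np.float64(-124.4), np.float64(-64.9), np.float64(-4.3), np.float64(56.6), np.float64(116.5), np.float64(176.5)] mod60 [56.5 55.6 56.5 55.1 56.6 55.7]
clock 10.4667 pos [0.33501525 0.21654709 0.23462625] phi 129.63714186848097 r 0.3583263666032786 j6 2.869136756959742 F [-0.05673931 -0.39612723  0.44963715]
t [ 0.2976 -0.0157  0.2196] w [ 0.0002 -0.0001 -0.006 ]
```

View pics/t9.png

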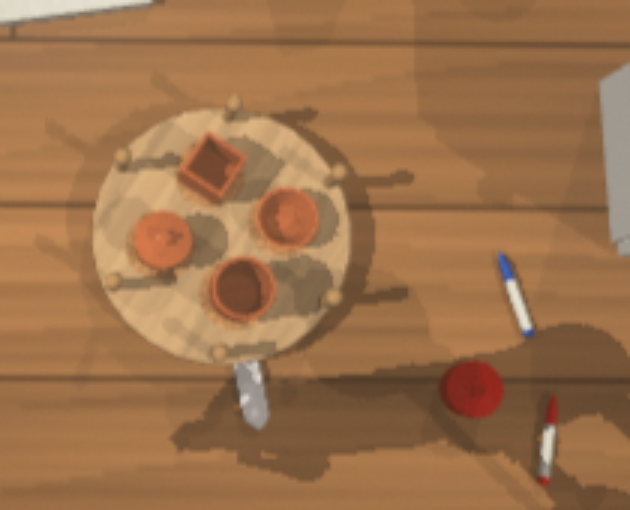

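The cup, at crop pixel (242,288), sits on the tongue line whose tip is at (258,427). It is within about 0.5°, at rest, with the other vessels on their spots and the hand clear.

```bash
python3 -c "
from cell import job
print(job.hand_in())"
```

```text
the job is handed in; nothing more can be done
None
```

The tall clay cup now stands at the front, within about 1° of the tongue line; the turntable is at rest, the hand is clear, and the job was handed in about 10.5 s into the 48 s limit.

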